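Slide the stopper tray across the gap into the drying bay

TASK

Carry the small metal tray with its two rubber stoppers to the low loading stand in front of the clear-roofed drying bay, set it down there square to the bay with its tail plate away from the bay, and let go of it. Then take it by the tail plate and slide it straight across the gap into the bay, keeping it level and down on its surfaces (it must not sag into the gap or be lifted across), until its nose is fully home against the back wall; let go. Keep both stoppers in the tray, and leave the other things on the bench where they are.

Things in the scene. Friction and masses are not known exactly. Their poses are not given: they have to be found in the camera images.
- tray: Loose aluminium tray, 140 long (its x) x 84 wide (y) mm, about 0.26 kg, floor 4 mm thick, rim 14 mm high; origin under the middle of its underside, z up; yaw 0 = nose (+x end) to world +x, starts up to 75 degrees either way. Underside of the last 14 mm at the nose curls up 5 mm. On it stand a carrying fin and a tail plate; the floor between them is clear.
- tray_fin (a point): top of the carrying fin: upright plate 8 mm thick (tray y), 34 mm long (tray x -19 to +15 mm), top 52 mm above the underside; its middle (x = -2 mm) is over the centre of mass of the loaded tray, which swings if held off-centre or loosely
- tray_plate (a point): top middle of the tail plate: upright crosswise plate 8 mm thick (tray x -64 to -56 mm), 44 mm wide in y, top 52 mm above the underside
- tray_nose (a point): middle of the tray's nose end, at underside height (tray x = +70 mm)
- tray_tail (a point): middle of the tray's tail end, at underside height (tray x = -70 mm)
- bay: Fixed grey drying bay; origin at bench level under the middle of its entry edge; the tray enters along its +x. Floor 43 mm above the bench, entry edge bevelled down 5 mm over 13 mm. Side guides from x = 24 mm on, 100 mm apart (8 mm play each side), entry flared. When the tray is home, its tail plate's middle is at x = 0, outside the roof.
- bay_wall (a point): middle of the bay's back wall face, at floor height: bay x = 130 mm
- bay_roof (a point): front edge of the bay's clear flat roof, on top, bay x = 49 mm; the roof goes from here to the back wall, its underside 109 mm and top 115 mm above the bench
- stand: Fixed loading stand in line with the bay, same heading (a water bath almost 0.2 m high stands to its left); flat top 45 mm above the bench, x = 0 back to -110 mm, y -50 to +50 mm; origin at bench level under the middle of the edge facing the bay. Gap to the bay: 78 to 90 mm (distance between the origins), over half the tray, so a tray merely pushed tips in: hold its tail.
- stopper_a: red-brown rubber stopper, 31 mm across, 28 mm tall, standing loose in the nose part of the tray (tray x 39, y -20 mm), 30 g; origin under its middle
- stopper_b: the second stopper, same kind, beside the first (tray x 39, y +20 mm); origin under its middle
- tall_bottle: white bottle with blue cap, 64 mm wide, 150 tall, standing; a bystander; origin under its middle
- brown_bottle: amber-brown bottle with cap, 54 mm wide, 115 tall; a bystander; origin under its middle
- white_bottle: small white bottle, 42 mm wide, 85 tall; a bystander; origin under its middle
- grease_tube: flat metal tube, 32x100x22 mm, lying; a bystander; origin under its middle
- marker: black marker pen, 17x138x18 mm, lying; a bystander; origin under its middle
- timer: flat digital timer, 49x69x15 mm, lying; a bystander; origin under its middle

How it is judged:
On the way:
1. the tray rests level on the loading stand, square to the bay (within 0.2 rad) and within 20 mm of its middle line, tail away from the bay, let go (x of tray in the frame of stand between -0.1 and -0.015 m and y of tray in the frame of stand between -0.02 and 0.02 m and height (world z) of tray between 0.04 and 0.05 m and angle between tray's own z axis and vertical below 0.05 rad and angle between the x axis of tray and the x axis of stand, either way round below 0.2 rad and x of tray_nose in the frame of bay above -0.15 m and contact force between the fingers and tray below 0.1 N and linear speed of tray below 0.02 m/s), for 0.2 s.
At the end, for the whole second after the job is handed in: the tray lies level on the bay floor, nose within 8 mm of the back wall, square within 0.1 rad, at rest and let go, both stoppers in it (x of tray_nose in the frame of bay between 0.122 and 0.136 m and y of tray in the frame of bay between -0.012 and 0.012 m and height (world z) of tray between 0.038 and 0.048 m and angle between tray's own z axis and vertical below 0.05 rad and angle between the x axis of tray and the x axis of bay, either way round below 0.1 rad and contact force between the fingers and tray below 0.1 N and linear speed of tray below 0.02 m/s and x of stopper_a in the frame of tray between -0.066 and 0.066 m and y of stopper_a in the frame of tray between -0.04 and 0.04 m and z of stopper_a in the frame of tray between -0.005 and 0.03 m and x of stopper_b in the frame of tray between -0.066 and 0.066 m and y of stopper_b in the frame of tray between -0.04 and 0.04 m and z of stopper_b in the frame of tray between -0.005 and 0.03 m); the robot touches nothing.
It fails at once if the tray sags more than 12 mm into the gap (nose or tail) ((x of tray_nose in the frame of bay between -0.09 and 0 m and y of tray_nose in the frame of bay between -0.05 and 0.05 m and height (world z) of tray_nose below 0.031 m) or (x of tray_tail in the frame of bay between -0.078 and 0 m and y of tray_tail in the frame of bay between -0.05 and 0.05 m and height (world z) of tray_tail below 0.031 m)).
It fails at once if the tray is lifted more than 12 mm off its surfaces while over the gap or in the bay (x of tray in the frame of bay between -0.085 and 0.12 m and y of tray in the frame of bay between -0.06 and 0.06 m and height (world z) of tray between 0.057 and 0.12 m).
It fails at once if the tray is tipped by more than 0.35 rad (angle between tray's own z axis and vertical above 0.35 rad).
It fails at once if a stopper leaves the tray (distance between any of stopper_a, stopper_b and tray above 0.095 m).
It fails at once if a bystander is moved more than 30 mm (distance of any of tall_bottle, brown_bottle, white_bottle, grease_tube, marker, timer from where it was at the start of the episode above 0.03 m).
It also fails if it takes over 54 s, if anything falls off the work surface, if the arm or the gripper's body presses on something with over 40 N, if the wrist force passes 120 N, or if a joint passes its speed limit or range.

ROBOT

A 6-joint arm with a two-finger parallel gripper is mounted at the origin on a cart in front of the work surface, level with it; the furniture and walls round the work are solid. World frame = base frame: x ahead of the robot, y to its left, z up, the work surface at z = 0. Lengths are in m, angles in rad, forces in N, time in s.
With the tool pointing down it reaches from about 0.4 to 0.825 m from the base axis. Payload 7 kg.
Tool frame: the origin (TCP) lies on the centre line of the jaws, within the pads' length; the fingertips stand 25 mm ahead of it and the grasp point (between the pads) lies 6 mm ahead of it; z points along the fingers, y is the line along which they close (so a half turn about z gives the same grasp; the last joint's range is limited). The gripper opens to 88 mm and grips with 3 to 60 N. Pads are 19 mm wide; open, the fingers measure 130 mm over their backs; the gripper's body (78 mm by 193 mm) begins 47 mm behind the grasp point.
Start: joints at [1.608, 0.359, 0.012, 0, -1.224, -0.288], TCP at [0.168, 0.654, 0.252] pointing down, gripper open.
Joint ranges: [-3.07, 3.07], [-1.43, 2.12], [-1.02, 1.25], [-3.03, 1.67], [-3.05, -0], [-3.03, 3.03]. Speed limits (rad/s): [2.39, 2.39, 3.01, 3.14, 3.14, 3.14].

INTERFACE

Orientations are given as [roll, pitch, yaw] about the fixed x, y, z axes, in that order (R = Rz(yaw) Ry(pitch) Rx(roll)).
In Python, from station import readout, vision, arm gives the robot as it stands. The module is installed in compiled form; this text tells all that it offers.
- The arm moves only by the tool carry_out, never from a script. Its argument "commands" is a list of rows, each an object with "dp": the shift along the tool's x, y, z in m, a list of three; "rotation": the turn, a rotation vector about the tool's x, y, z in degrees, a list of three. In form: [{"dp": [dx, dy, dz], "rotation": [wx, wy, wz]}, ...]. A call has 1 to 8 rows; each row shifts and turns the commanded pose from where the row before left it, along the tool's axes as they then stand; what a row does not reach is not made up. A row lasts 1/8 s, in which the tool goes at most 62.5 mm and 10.7 degrees, less where a joint would pass 70% of its speed; a pose out of reach is approached as far as the arm can. A call with a gripper value outside its range is refused whole. "grip" is the finger opening in m, from 0 to 0.0876, set as the call begins (left out, the last holds). The fingers move at their own pace and stop on an object; "force" is the grip in N (left out, the last holds). Time passes only in rows, so rows that do not move let the fingers close. It gives the time, the measured TCP pose, the force, the opening and the grip force at its end, in the units of the state.
- readout.get_state(): the state, without advancing time (a new reading comes with each control period).
- vision.grab_frame(name): name is "scene" or "side" or "wrist"; returns (picture, depth): 420x560x3 uint8, red, green, blue; 420x560 float32, m along the optical axis (not along the pixel's ray), 0 where there is no reading.
- vision.calibration(name): a dict with "fovy" (degrees; the focal length in pixels is half the picture's height over the tangent of half this angle, whatever the lens; pixels are square), "cx", "cy" (the principal point, pixels), "dist" ([k1, k2, p1, p2, k3] as OpenCV has them; the pictures are not rectified), "origin" and "attitude" of the camera in the world; the wrist camera has in their place "mount" (4x4, takes a point from camera to tool coordinates, whose origin is the TCP and whose axes are the flange's). Camera axes: x right, y down, z forward; pixel columns grow to the right and rows downward; lengths in m; the calibration is good to about 2 mm. A picture is of the moment at which its call begins: read the wrist's pose just before it. calibration takes no time and is no camera call.
- arm.job_done(): hands the job in; it is judged then, once.
Trained networks look in the newest picture that a camera, given by its name, has taken for a name from the list of things; names that differ only in an ending like _2 or _b are one class to them, and where a whole thing is asked for, a point or a joint stands for the part that bears it (a point fixed in the world has none). Each returns a list of dicts, best first, with "score" (0 to 1); they miss things now and then, are a little off and sometimes report something else, mostly with a low value. They report only what shows in the picture. A call takes as long as a camera call.
- vision.trace(label, camera): "pixels" (420x560 bool, what is visible of it) and "position" ([row, column] in pixels, amid what is visible of it).
The state is a dict: "t": time; "q": joint angles; "qd": joint speeds; "joint_efforts": joint torques, N m; "eef_pos": TCP position; "ee_rot": TCP orientation; "force": force on the tool from outside, world axes, zero at the start; "moment": the same for the moment, N m; "width": finger opening in m; "gripper_force": force on a finger pad.
Only numpy, scipy, OpenCV 4.12 (cv2) and the standard library are available. Lean on these libraries where they do the work, as an engineer would, in place of code of your own. Each camera call takes 0.05 s, during which the arm holds its last target. There are 200 camera calls.

## Working session

There is one attempt and no reset: what is moved stays moved. The work goes in short steps, Python scripts to look and compute and a tool call to move; the robot and the scene stay as the last step left them, time stands still between calls to the robot, and variables do not carry over. Pictures are saved under pics/ and viewed, at most 10 in all, crops included, and the job is handed in when it is done.

Besides the shell and the picture viewer there is one more tool, called after ">>>" in YAML: its name, and indented under it one key for each argument. carry_out: Moves the arm, as the interface text tells. Its arguments: {"type":"object","properties":{"commands":{"type":"array"},"grip":{"type":"number"},"force":{"type":"number"}},"required":["commands"]}

```bash
mkdir -p pics
cat > h.py <<'E'
import numpy as np, cv2
from scipy.spatial.transform import Rotation as R
from station import readout, vision, arm
def cam(n, st=None):
    c=vision.calibration(n); f=210/np.tan(np.radians(c["fovy"])/2)
    K=np.array([[f,0,c["cx"]],[0,f,c["cy"]],[0,0,1]]); d=np.array(c["dist"],float)
    if "mount" in c:
        T=np.eye(4); T[:3,:3]=R.from_euler("xyz",st["ee_rot"]).as_matrix(); T[:3,3]=st["eef_pos"]; T=T@np.array(c["mount"])
    else:
        T=np.eye(4); a=np.array(c["attitude"],float)
        T[:3,:3]=a if a.shape==(3,3) else R.from_euler("xyz",a).as_matrix(); T[:3,3]=c["origin"]
    return K,d,T
def cloud(n,depth,st=None):
    K,d,T=cam(n,st); v,u=np.mgrid[:420,:560]
    p=cv2.undistortPoints(np.stack([u,v],-1).reshape(-1,1,2).astype(np.float64),K,d).reshape(420,560,2)
    P=np.dstack([p,np.ones((420,560))])*depth[...,None]
    W=P@T[:3,:3].T+T[:3,3]; W[depth<=0]=np.nan
    return W
def grab(n):
    st=readout.get_state(); im,de=vision.grab_frame(n); return im,cloud(n,de,st),st
def save(im,name): cv2.imwrite("pics/"+name,im[...,::-1])
E
python3 - <<'E'
from h import *
print({k:vision.calibration("scene")[k] for k in("attitude","origin","dist")}, vision.calibration("wrist")["mount"])
print(readout.get_state())
for n in("scene","side","wrist"):
    im,W,st=grab(n); np.save(n+".npy",W); save(im,n+"0.png")
    for l in("tray","tray_fin","tray_plate","bay","stand","bay_roof","stopper_a","tall_bottle","brown_bottle","white_bottle"):
        for r in vision.trace(l,n)[:2]:
            m=r["pixels"]; p=W[m]; p=p[~np.isnan(p[:,0])]
            if len(p): print(n,l,round(r["score"],2),np.round(r["position"]),m.sum(),np.round(np.median(p,0),3),np.round(np.percentile(p,2,axis=0),3),np.round(np.percentile(p,98,axis=0),3))
a=cv2.imread("pics/scene0.png");b=cv2.imread("pics/side0.png");c=cv2.imread("pics/wrist0.png")
E
```

```text
{'attitude': array([-2.10287881,  0.02050405, -0.79475253]), 'origin': array([-0.32034115, -0.87857273,  0.78891901]), 'dist': array([-0.00896634,  0.        ,  0.        ,  0.        ,  0.        ])} [[ 1.64293914e-03 -9.53810744e-01 -3.00403669e-01  8.32925678e-02]
 [ 9.99998649e-01  1.58036862e-03  4.51273941e-04  1.85105016e-04]
 [ 4.43185995e-05 -3.00404005e-01  9.53812053e-01 -1.32920405e-01]
 [ 0.00000000e+00  0.00000000e+00  0.00000000e+00  1.00000000e+00]]
{'t': 0.0, 'q': array([ 1.60809348e+00,  3.59400843e-01,  1.10789133e-02, -3.18764615e-04,
       -1.22410763e+00, -2.88153656e-01]), 'qd': array([-0.00203384, -0.00085018,  0.00170882, -0.00038116, -0.00156728,
       -0.00100461]), 'joint_efforts': array([-8.07803626e-04, -5.82713842e+01,  2.93068850e+01,  6.99778005e+00,
        7.14774389e-03, -1.51418249e-04]), 'eef_pos': array([0.16744439, 0.65345087, 0.25062801]), 'ee_rot': array([ 3.13994160e+00, -1.76872270e-04, -2.50964915e-01]), 'force': array([ 0.22519225,  0.23772994, -0.64791408]), 'moment': array([ 0.00384622, -0.01965824, -0.04803611]), 'gripper_force': 0.0
[... 2235 characters left out ...]
0.16 [228. 365.] 1866 [ 0.618 -0.356  0.067] [ 0.559 -0.407  0.008] [ 0.695 -0.28   0.115]
side bay_roof 0.97 [225. 363.] 1895 [ 0.617 -0.354  0.069] [ 0.559 -0.407  0.008] [ 0.696 -0.28   0.115]
side stopper_a 0.62 [193. 241.] 32 [0.483 0.26  0.02 ] [0.473 0.254 0.007] [0.493 0.271 0.031]
side stopper_a 0.53 [177. 206.] 311 [0.425 0.442 0.055] [0.405 0.428 0.003] [0.456 0.477 0.113]
side tall_bottle 0.96 [256. 379.] 1197 [ 0.533 -0.508  0.076] [ 0.516 -0.525  0.003] [ 0.566 -0.472  0.15 ]
side tall_bottle 0.48 [253. 305.] 918 [ 0.418 -0.33   0.044] [ 0.369 -0.36   0.006] [ 0.478 -0.262  0.048]
side brown_bottle 0.68 [180. 208.] 298 [0.425 0.441 0.055] [0.405 0.428 0.003] [0.455 0.469 0.112]
```

View pics/scene0.png

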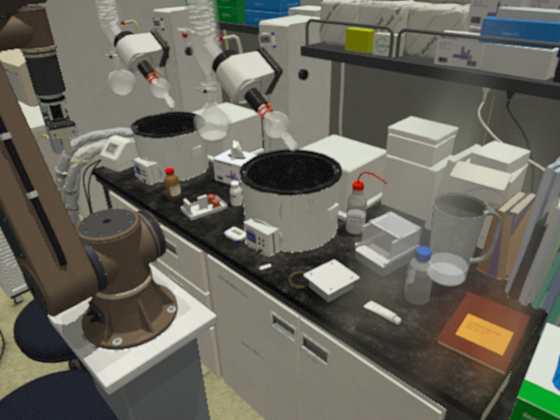

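View pics/side0.png

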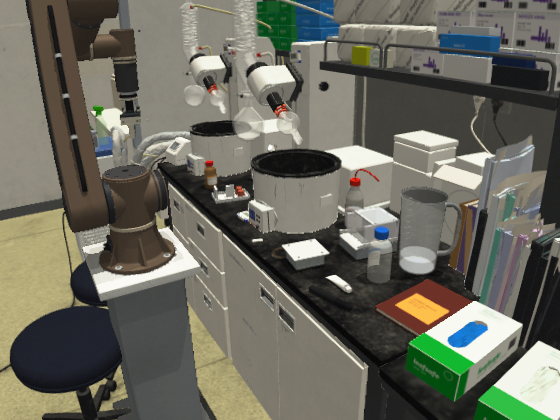

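The scene view shows the tray at (200,205), the stand at (330,280), the bay at (390,240), and a big round bath at (290,200) between them. Next I'll fit their poses.

Run:
```python
from h import *
S=np.load("scene.npy");D=np.load("side.npy")
def sel(W,x0,x1,y0,y1,z0,z1):
    p=W.reshape(-1,3); return p[(p[:,0]>x0)&(p[:,0]<x1)&(p[:,1]>y0)&(p[:,1]<y1)&(p[:,2]>z0)&(p[:,2]<z1)]
def rect(p,l):
    r=cv2.minAreaRect((p[:,:2]*1000).astype(np.float32)); print(l,len(p),np.round(r[0],1),np.round(r[1],1),round(r[2],1),"z",np.round(np.median(p[:,2]),4))
for n,W in(("scene",S),("side",D)):
    print(n)
    rect(sel(W,.34,.5,-.4,-.22,.040,.050),"stand top")
    rect(sel(W,.52,.75,-.45,-.22,.110,.12),"bay roof")
    p=sel(W,.50,.75,-.45,-.22,.036,.046); 
    if len(p)>5: rect(p,"bay floor")
    rect(sel(W,.36,.55,.2,.4,.011,.018),"tray rim")
    t=sel(W,.36,.55,.2,.4,.040,.06)
    k=cv2.kmeans(t[:,:2].astype(np.float32),2,None,(3,50,1e-5),5,0)
    for i in(0,1):
        q=t[k[1].ravel()==i]; 
        if len(q)>3: rect(q,"plates")
    # obstacles
    p=sel(W,.2,.9,-.3,.35,.13,.6); print("high",len(p))
    for z in(.13,.19,.25,.35,.45):
        q=p[(p[:,2]>z)&(p[:,2]<z+.06)]
        if len(q): print(z,len(q),np.round(np.percentile(q,[1,99],axis=0),3).tolist(), np.round(q[np.argmin(q[:,0])],3))
```

```text
scene
stand top 1036 [ 421.5 -307.1] [102.7 113.9] 80.6 z 0.0454
bay roof 747 [ 644.4 -341.9] [116.8 121.9] 80.5 z 0.1134
bay floor 747 [ 625.8 -341.7] [115.8 134.7] 79.7 z 0.0428
tray rim 133 [469.9 289.7] [103.6 181.3] 77.6 z 0.014
plates 70 [422.  295.7] [46.5 81.4] 65.6 z 0.0488
plates 37 [541.5 237.1] [11.9 28.9] 26.1 z 0.0485
high 23587
0.13 4806 [[0.415, -0.192, 0.131], [0.896, 0.227, 0.19]] [ 0.413 -0.012  0.17 ]
0.19 3477 [[0.414, -0.211, 0.19], [0.897, 0.338, 0.247]] [ 0.41  -0.019  0.212]
0.25 1260 [[0.517, -0.211, 0.25], [0.899, 0.346, 0.309]] [0.512 0.345 0.262]
0.35 1769 [[0.533, 0.013, 0.351], [0.894, 0.343, 0.41]] [0.523 0.176 0.408]
0.45 2569 [[0.522, -0.226, 0.451], [0.875, 0.346, 0.51]] [0.519 0.213 0.451]
side
stand top 645 [ 422.5 -308.6] [107.  110.1] 81.5 z 0.045
bay roof 464 [ 647.3 -345.5] [115.3 115.8] 81.3 z 0.1131
bay floor 342 [ 634.8 -341.7] [121.2 145.6] 82.2 z 0.0424
tray rim 50 [452.4 287.1] [ 86.2 143.6] 67.9 z 0.0144
plates 26 [450.7 297. ] [24.1 33.6] 79.1 z 0.0456
plates 16 [391.7 302.8] [54.2  9.6] 79.4 z 0.0479
high 16830
0.13 3916 [[0.417, -0.196, 0.131], [0.895, 0.132, 0.189]] [ 0.414 -0.023  0.189]
0.19 2489 [[0.416, -0.198, 0.19], [0.891, 0.34, 0.248]] [ 0.412 -0.029  0.212]
0.25 1251 [[0.519, -0.035, 0.251], [0.898, 0.346, 0.309]] [0.512 0.337 0.277]
0.35 1397 [[0.537, 0.011, 0.351], [0.895, 0.347, 0.41]] [0.527 0.181 0.408]
0.45 1788 [[0.523, -0.234, 0.45], [0.888, 0.344, 0.51]] [0.52  0.218 0.47 ]
```

View pics/wrist0.png

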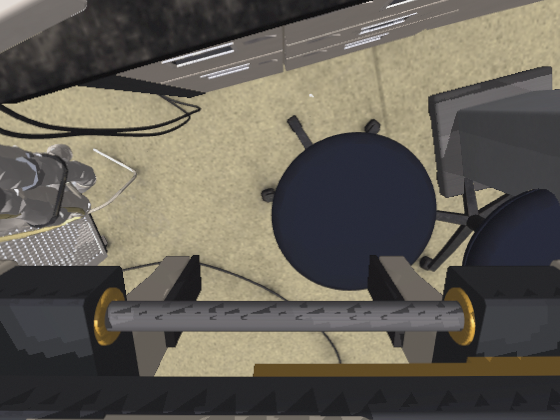

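The wrist view shows only the floor and stool so far. I'll check the bath outline and overhangs, and work out the first shift.

```bash
cat >> h.py <<'E'
def plan(target, yaw, st=None, n=None):
    "remaining shift in tool axes (m) and turn (deg) to TCP target with tool down at yaw (nearest half turn not applied)"
    st=st or readout.get_state(); A=R.from_euler("xyz",st["ee_rot"]); B=R.from_euler("xyz",[np.pi,0,yaw])
    print("dp tool",np.round(A.inv().apply(np.array(target)-st["eef_pos"])*1000,1),"rot deg",np.round((A.inv()*B).as_rotvec(degrees=True),2),"t",round(st["t"],2),"tcp",np.round(st["eef_pos"],4),"rpy",np.round(st["ee_rot"],4))
E
python3 - <<'E'
from h import *
from scipy.optimize import least_squares
W=np.concatenate([np.load("scene.npy").reshape(-1,3),np.load("side.npy").reshape(-1,3)]); W=W[~np.isnan(W[:,0])]
p=W[(W[:,2]>.15)&(W[:,2]<.19)&(W[:,0]<.6)&(W[:,0]>.38)&(W[:,1]>-.22)&(W[:,1]<.15)]
r=least_squares(lambda c:np.hypot(p[:,0]-c[0],p[:,1]-c[1])-c[2],[.6,0,.18],loss="soft_l1",f_scale=.003); print("bath",r.x,len(p))
for y in np.arange(-.5,.75,.1):
    q=W[(W[:,1]>y)&(W[:,1]<y+.1)&(W[:,0]>.15)&(W[:,0]<.9)]
    print(round(y,1),[(z,round(float(q[(q[:,2]>z)&(q[:,2]<z+.08)][:,0].min()),3) if ((q[:,2]>z)&(q[:,2]<z+.08)).any() else None) for z in(.05,.13,.21,.29,.37,.45,.53,.61)])
plan([.43,.29,.27],-.17)
E
```

```text
bath [ 0.56112745 -0.02933651  0.14248103] 2404
-0.5 [(0.05, 0.513), (0.13, 0.528), (0.21, 0.619), (0.29, None), (0.37, None), (0.45, 0.741), (0.53, 0.741), (0.61, 0.756)]
-0.4 [(0.05, 0.556), (0.13, 0.852), (0.21, 0.852), (0.29, None), (0.37, None), (0.45, 0.741), (0.53, 0.741), (0.61, 0.752)]
-0.3 [(0.05, 0.574), (0.13, 0.706), (0.21, 0.719), (0.29, 0.9), (0.37, None), (0.45, 0.74), (0.53, 0.741), (0.61, 0.755)]
-0.2 [(0.05, 0.391), (0.13, 0.434), (0.21, 0.43), (0.29, 0.899), (0.37, None), (0.45, 0.74), (0.53, 0.741), (0.61, 0.754)]
-0.1 [(0.05, 0.384), (0.13, 0.411), (0.21, 0.41), (0.29, 0.561), (0.37, None), (0.45, 0.739), (0.53, 0.74), (0.61, 0.752)]
-0.0 [(0.05, 0.388), (0.13, 0.414), (0.21, 0.413), (0.29, 0.536), (0.37, 0.552), (0.45, 0.74), (0.53, 0.742), (0.61, 0.754)]
0.1 [(0.05, 0.548), (0.13, 0.489), (0.21, 0.475), (0.29, 0.561), (0.37, 0.519), (0.45, 0.521), (0.53, 0.701), (0.61, 0.811)]
0.2 [(0.05, 0.385), (0.13, 0.713), (0.21, 0.559), (0.29, 0.69), (0.37, 0.521), (0.45, 0.519), (0.53, 0.56), (0.61, None)]
0.3 [(0.05, 0.387), (0.13, 0.544), (0.21, 0.511), (0.29, 0.513), (0.37, 0.533), (0.45, 0.528), (0.53, 0.526), (0.61, 0.527)]
0.4 [(0.05, 0.404), (0.13, 0.684), (0.21, 0.523), (0.29, 0.528), (0.37, 0.54), (0.45, None), (0.53, 0.537), (0.61, None)]
0.5 [(0.05, 0.399), (0.13, 0.437), (0.21, 0.15), (0.29, 0.15), (0.37, 0.161), (0.45, 0.153), (0.53, 0.15), (0.61, 0.152)]
0.6 [(0.05, 0.398), (0.13, 0.425), (0.21, 0.15), (0.29, 0.15), (0.37, 0.15), (0.45, 0.15), (0.53, 0.15), (0.61, 0.15)]
0.7 [(0.05, 0.38), (0.13, 0.437), (0.21, 0.169), (0.29, 0.15), (0.37, 0.524), (0.45, 0.532), (0.53, 0.719), (0.61, None)]
dp tool [344.6 287.3 -18.4] rot deg [ 0.   -0.   -4.63] t 1.65 tcp [0.1675 0.6538 0.2515] rpy [ 3.1415 -0.     -0.2508]
```

>>> carry_out:
  commands:
    - {"dp":[0.043,0.0395,0],"rotation":[0,0,0]}
    - {"dp":[0.043,0.0395,0],"rotation":[0,0,0]}
    - {"dp":[0.043,0.0395,0],"rotation":[0,0,0]}
    - {"dp":[0.043,0.0395,0],"rotation":[0,0,0]}
    - {"dp":[0.043,0.0395,0],"rotation":[0,0,0]}
    - {"dp":[0.043,0.0395,0],"rotation":[0,0,0]}
    - {"dp":[0,0,0],"rotation":[0,0,10.5]}
    - {"dp":[0,0,0],"rotation":[0,0,10.5]}
  grip: 0.05

```text
t: 2.65
eef_pos: [0.3592, 0.3594, 0.252]
ee_rot: [-3.141, 0.0, -0.625]
force: [-0.3, 0.5, 0.8]
width: 0.0503
gripper_force: 0.0
```

>>> carry_out:
  commands:
    - {"dp":[0,0,0],"rotation":[0,0,10.5]}
    - {"dp":[0,0,0],"rotation":[0,0,10.5]}
    - {"dp":[0,0,0],"rotation":[0,0,10.5]}
    - {"dp":[0,0,0],"rotation":[0,0,10.5]}
    - {"dp":[0,0,0],"rotation":[0,0,10.5]}
    - {"dp":[0,0,0],"rotation":[0,0,10.5]}
    - {"dp":[0,0,0],"rotation":[0,0,10.5]}
    - {"dp":[0,0,0],"rotation":[0,0,10.5]}

```text
t: 3.65
eef_pos: [0.3587, 0.3602, 0.2517]
ee_rot: [-3.142, 0.0, -2.089]
force: [-0.1, 0.9, 0.3]
width: 0.0502
gripper_force: 0.0
```

>>> carry_out:
  commands:
    - {"dp":[0,0,0],"rotation":[0,0,10.5]}
    - {"dp":[0,0,0],"rotation":[0,0,10.5]}
    - {"dp":[0,0,0],"rotation":[0,0,10.5]}
    - {"dp":[0,0,0],"rotation":[0,0,10.5]}
    - {"dp":[0,0,0],"rotation":[0,0,10.5]}
    - {"dp":[0,0,0],"rotation":[0,0,10.5]}
    - {"dp":[0,0,0],"rotation":[0,0,7]}
    - {"dp":[0,0,0],"rotation":[0,0,0]}

```text
t: 4.65
eef_pos: [0.3587, 0.3602, 0.2517]
ee_rot: [3.141, 0.0, 2.979]
force: [0.1, 0.3, -0.0]
width: 0.0501
gripper_force: 0.0
```

Run:
```python
from h import *
plan([.41,.30,.25],2.97)
im,W,st=grab("wrist"); save(im,"wrist1.png"); np.save("w1.npy",W)
for l in("tray","stopper_a"):
    for r in vision.trace(l,"wrist")[:2]:
        m=r["pixels"]; p=W[m]; p=p[~np.isnan(p[:,0])]; print(l,r["score"],r["position"],m.sum(),np.round(np.percentile(p,[2,50,98],axis=0),3).tolist())
```

```text
dp tool [-60.4 -51.1   1.7] rot deg [0.02 0.01 0.51] t 4.65 tcp [0.3587 0.3602 0.2517] rpy [3.1413e+00 1.0000e-04 2.9790e+00]
tray 0.87 [242.0, 250.6] 4767 [[0.384, 0.267, 0.002], [0.428, 0.309, 0.005], [0.497, 0.347, 0.052]]
stopper_a 0.56 [293.7, 264.6] 336 [[0.484, 0.302, 0.007], [0.488, 0.315, 0.022], [0.497, 0.325, 0.033]]
stopper_a 0.51 [351.4, 229.9] 689 [[0.541, 0.243, 0.005], [0.548, 0.26, 0.045], [0.566, 0.267, 0.065]]
```

View pics/wrist1.png

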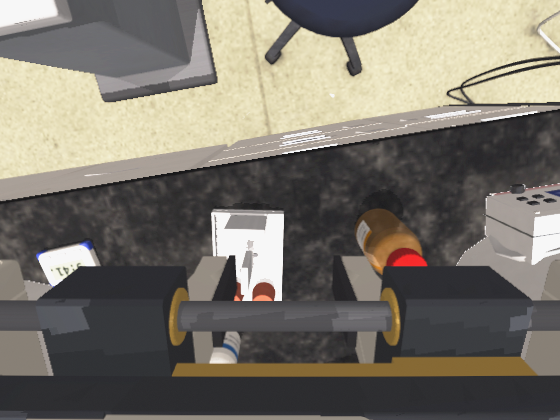

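The wrist view shows the tray at cols 212–284, rows 210–300, with the tail plate at (245,220), the fin at (248,250) and the stoppers at (263,292). I'll fit the plates from this cloud.

Run:
```python
from h import *
W=np.load("w1.npy").reshape(-1,3)
p=W[(W[:,0]>.36)&(W[:,0]<.475)&(W[:,1]>.24)&(W[:,1]<.36)&(W[:,2]>.047)&(W[:,2]<.056)]
k=cv2.kmeans(p[:,:2].astype(np.float32),2,None,(3,50,1e-5),5,0)
for i in(0,1):
    q=p[k[1].ravel()==i]; r=cv2.minAreaRect((q[:,:2]*1000).astype(np.float32)); print(len(q),np.round(r[0],1),np.round(r[1],1),round(r[2],1),"med z",np.median(q[:,2]))
q=W[(W[:,0]>.36)&(W[:,0]<.56)&(W[:,1]>.24)&(W[:,1]<.36)&(W[:,2]>.009)&(W[:,2]<.017)]
r=cv2.minAreaRect((q[:,:2]*1000).astype(np.float32)); print("rim",len(q),r)
q=W[(W[:,0]>.36)&(W[:,0]<.48)&(W[:,1]>.24)&(W[:,1]<.36)&(W[:,2]>.003)&(W[:,2]<.02)]
r=cv2.minAreaRect((q[:,:2]*1000).astype(np.float32)); print("floor+rim",len(q),r)
```

```text
331 [397.  310.7] [42.7  8.9] 78.3 med z 0.05158199497204502
220 [453.6 299.9] [ 8.2 35.2] 78.8 med z 0.051701264835292915
rim 874 ((474.33428955078125, 296.04400634765625), (84.33552551269531, 178.0236358642578), 79.40132904052734)
floor+rim 3185 ((434.5002136230469, 303.497802734375), (84.33552551269531, 96.97271728515625), 79.40132904052734)
```

```bash
python3 -c "
from h import *
plan([.4536,.2999,.122],np.pi-.19)"
```

```text
dp tool [-103.4  -44.4  129.6] rot deg [0.01 0.   1.66] t 4.8 tcp [0.3586 0.3603 0.2516] rpy [3.1414 0.     2.9806]
```

>>> carry_out:
  commands:
    - {"dp":[-0.02585,-0.0111,0.0324],"rotation":[0,0,0]}
    - {"dp":[-0.02585,-0.0111,0.0324],"rotation":[0,0,0]}
    - {"dp":[-0.02585,-0.0111,0.0324],"rotation":[0,0,0]}
    - {"dp":[-0.02585,-0.0111,0.0324],"rotation":[0,0,0]}
    - {"dp":[0,0,0],"rotation":[0,0,1.7]}
    - {"dp":[0,0,0],"rotation":[0,0,0]}
  grip: 0.036

```text
t: 5.55
eef_pos: [0.4537, 0.2999, 0.1223]
ee_rot: [3.142, 0.0, 2.949]
force: [-0.5, -0.1, 0.7]
width: 0.0361
gripper_force: 0.0
```

Run:
```python
from h import *
plan([.4536,.2999,.042],np.pi-.19)
im,W,st=grab("wrist"); save(im,"wrist2.png"); p=W.reshape(-1,3)
p=p[(p[:,0]>.36)&(p[:,0]<.475)&(p[:,1]>.24)&(p[:,1]<.36)&(p[:,2]>.046)&(p[:,2]<.056)]
k=cv2.kmeans(p[:,:2].astype(np.float32),2,None,(3,50,1e-5),5,0)
for i in(0,1):
    q=p[k[1].ravel()==i]; r=cv2.minAreaRect((q[:,:2]*1000).astype(np.float32)); print(len(q),np.round(r[0],1),np.round(r[1],1),round(r[2],1),"med z",np.median(q[:,2]))
```

```text
dp tool [ 0.1  0.  80.3] rot deg [ 0.    0.02 -0.16] t 5.55 tcp [0.4537 0.2999 0.1223] rpy [3.1415e+00 3.0000e-04 2.9488e+00]
1004 [396.7 310.4] [44.1  7.8] 79.2 med z 0.05165760239075043
599 [453.5 299.3] [ 7.4 34.1] 79.2 med z 0.0517238428886094
```

View pics/wrist2.png

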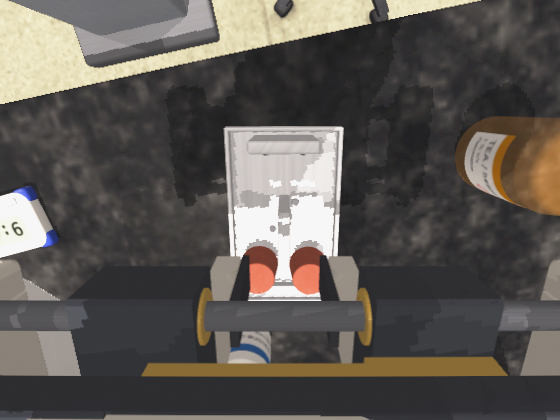

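The tray is centred in the jaws: the fin is near column 284, and the plate is square at (284,145). I'll descend and grip.

>>> carry_out:
  commands:
    - {"dp":[0,0,0.03],"rotation":[0,0,0]}
    - {"dp":[0,0,0.03],"rotation":[0,0,0]}
    - {"dp":[0,0,0.015],"rotation":[0,0,0]}
    - {"dp":[0,0,0.005],"rotation":[0,0,0]}
    - {"dp":[0,0,0],"rotation":[0,0,0]}

```text
t: 6.22
eef_pos: [0.4537, 0.3002, 0.0426]
ee_rot: [3.141, 0.001, 2.949]
force: [0.2, 0.8, -0.1]
width: 0.0359
gripper_force: 0.0
```

>>> carry_out:
  commands:
    - {"dp":[0,0,0],"rotation":[0,0,0]}
    - {"dp":[0,0,0],"rotation":[0,0,0]}
    - {"dp":[0,0,0],"rotation":[0,0,0]}
    - {"dp":[0,0,0],"rotation":[0,0,0]}
  grip: 0
  force: 45

```text
t: 6.72
eef_pos: [0.4536, 0.2997, 0.0422]
ee_rot: [3.141, 0.0, 2.949]
force: [0.0, -0.5, 2.6]
width: 0.007
gripper_force: 45.0
```

>>> carry_out:
  commands:
    - {"dp":[0,0,-0.005],"rotation":[0,0,0]}
    - {"dp":[0,0,-0.015],"rotation":[0,0,0]}
    - {"dp":[0,0,-0.02],"rotation":[0,0,0]}
    - {"dp":[0,0,0],"rotation":[0,0,0]}

```text
t: 7.22
eef_pos: [0.4543, 0.3006, 0.0839]
ee_rot: [3.138, 0.002, 2.949]
force: [0.8, 0.0, -3.4]
width: 0.0079
gripper_force: 45.0
```

Run:
```python
from h import *
W=np.concatenate([np.load("scene.npy").reshape(-1,3),np.load("side.npy").reshape(-1,3)])
for y in np.arange(-.25,.35,.05):
    q=W[(W[:,1]>y)&(W[:,1]<y+.05)&(W[:,0]>.36)&(W[:,0]<.52)&(W[:,2]>.06)&(W[:,2]<.6)]
    if len(q): print(round(y,2),len(q),np.round(q.max(0),3),"above .225:",np.round(q[q[:,2]>.225].min(0),3) if (q[:,2]>.225).any() else None)
plan([.415,.19,.305],np.pi-.19)
h=np.radians(-9.1); u=np.array([np.cos(h),np.sin(h)]); c=np.array([.422,-.308]); print("tray ctr on stand",c,"fin",c-u*.002)
```

```text
-0.2 967 [ 0.52  -0.15   0.221] above .225: None
-0.15 2216 [ 0.504 -0.1    0.221] above .225: None
-0.1 1715 [ 0.45  -0.05   0.221] above .225: None
-0.05 1021 [ 0.437 -0.     0.22 ] above .225: None
-0.0 390 [0.452 0.049 0.221] above .225: None
0.05 277 [0.517 0.1   0.222] above .225: None
0.1 111 [0.52  0.123 0.221] above .225: None
0.15 1 [0.519 0.179 0.427] above .225: [0.519 0.179 0.427]
0.2 7 [0.52  0.242 0.472] above .225: [0.519 0.213 0.451]
0.3 51 [0.52  0.35  0.302] above .225: [0.512 0.324 0.245]
dp tool [  16.9 -115.3 -221.5] rot deg [ 0.19  0.1  -0.17] t 7.22 tcp [0.4543 0.3006 0.0839] rpy [3.1383e+00 1.8000e-03 2.9486e+00]
tray ctr on stand [ 0.422 -0.308] fin [ 0.42002517 -0.30768368]
```

>>> carry_out:
  commands:
    - {"dp":[0.015,0,0],"rotation":[0,0,0]}
    - {"dp":[0.03,0,-0.01],"rotation":[0,0,0]}
    - {"dp":[0,0,-0.03],"rotation":[0,0,0]}
    - {"dp":[0,0,-0.035],"rotation":[0,0,0]}
    - {"dp":[0,0,-0.04],"rotation":[0,0,0]}
    - {"dp":[0,0,-0.04],"rotation":[0,0,0]}
    - {"dp":[0,0,-0.04],"rotation":[0,0,0]}
    - {"dp":[0,0,-0.025],"rotation":[0,0,0]}

```text
t: 8.22
eef_pos: [0.4085, 0.3083, 0.3031]
ee_rot: [3.141, -0.0, 2.949]
force: [0.3, 0.2, -3.7]
width: 0.0077
gripper_force: 45.0
```

>>> carry_out:
  commands:
    - {"dp":[-0.004,-0.018,0],"rotation":[0,0,0]}
    - {"dp":[-0.008,-0.036,0],"rotation":[0,0,0]}
    - {"dp":[-0.008,-0.042,0],"rotation":[0,0,0]}
    - {"dp":[-0.009,-0.042,0],"rotation":[0,0,0]}
    - {"dp":[-0.009,-0.042,0],"rotation":[0,0,0]}
    - {"dp":[-0.009,-0.042,0],"rotation":[0,0,0]}
    - {"dp":[-0.009,-0.042,0],"rotation":[0,0,0]}
    - {"dp":[-0.008,-0.038,0],"rotation":[0,0,0]}

```text
t: 9.22
eef_pos: [0.4121, -0.0025, 0.3]
ee_rot: [-3.141, -0.003, 2.948]
force: [-0.1, 0.2, -2.4]
width: 0.0079
gripper_force: 45.0
```

>>> carry_out:
  commands:
    - {"dp":[-0.008,-0.038,0],"rotation":[0,0,0]}
    - {"dp":[-0.008,-0.038,0],"rotation":[0,0,0]}
    - {"dp":[-0.008,-0.038,0],"rotation":[0,0,0]}
    - {"dp":[-0.008,-0.038,0],"rotation":[0,0,0]}
    - {"dp":[-0.008,-0.038,0],"rotation":[0,0,0]}
    - {"dp":[-0.008,-0.038,0],"rotation":[0,0,0]}
    - {"dp":[-0.008,-0.036,0],"rotation":[0,0,0]}
    - {"dp":[-0.006,-0.03,0],"rotation":[0,0,-2]}

```text
t: 10.22
eef_pos: [0.4166, -0.3016, 0.2996]
ee_rot: [3.14, -0.003, 2.983]
force: [0.1, 0.3, -3.1]
width: 0.0076
gripper_force: 45.0
```

Run:
```python
from h import *
im,W,st=grab("wrist"); save(im,"wrist3.png"); np.save("w3.npy",W)
plan([.42,-.3077,.09],np.pi-.159,st); print(st["force"],st["width"])
p=W.reshape(-1,3); 
for z0,z1,l in((.038,.05,"stand"),):
    q=p[(p[:,0]>.33)&(p[:,0]<.52)&(p[:,1]>-.40)&(p[:,1]<-.22)&(p[:,2]>z0)&(p[:,2]<z1)]
    print(l,len(q)); 
    if len(q)>5: print(cv2.minAreaRect((q[:,:2]*1000).astype(np.float32)),np.median(q[:,2]))
im,S,_=grab("scene"); save(im[150:350,180:480].repeat(2,0).repeat(2,1),"scene1.png")
```

```text
dp tool [ -5.   -5.7 209.6] rot deg [ 0.06 -0.2   0.02] t 10.22 tcp [ 0.4166 -0.3016  0.2996] rpy [ 3.1405 -0.0034  2.983 ]
[ 0.09645583  0.33833231 -3.13361336] 0.007585360068201186
stand 0
```

View pics/wrist3.png

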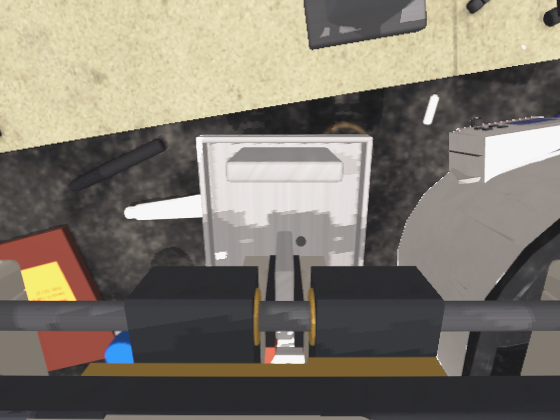

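View pics/scene1.png

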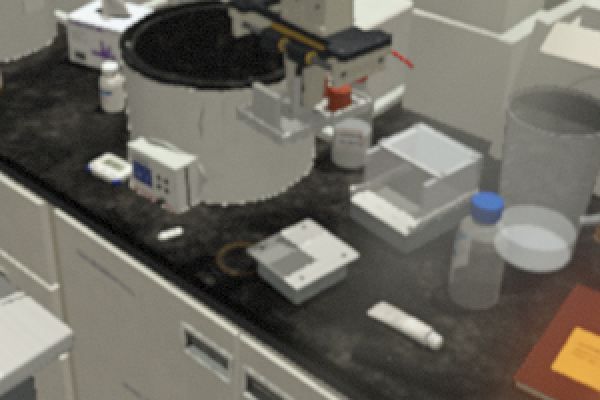

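The tray hangs level over the stand (wrist view: rim cols 198–372; scene crop: stand at (300,260)). I'll descend.

>>> carry_out:
  commands:
    - {"dp":[-0.005,-0.0057,0.02],"rotation":[0,0,0]}
    - {"dp":[0,0,0.035],"rotation":[0,0,0]}
    - {"dp":[0,0,0.04],"rotation":[0,0,0]}
    - {"dp":[0,0,0.04],"rotation":[0,0,0]}
    - {"dp":[0,0,0.035],"rotation":[0,0,0]}
    - {"dp":[0,0,0.02],"rotation":[0,0,0]}
    - {"dp":[0,0,0.01],"rotation":[0,0,0]}
    - {"dp":[0,0,0],"rotation":[0,0,0]}

```text
t: 11.32
eef_pos: [0.4216, -0.3068, 0.1012]
ee_rot: [3.141, -0.002, 2.983]
force: [-0.9, -0.2, -2.6]
width: 0.0078
gripper_force: 45.0
```

Run:
```python
from h import *
plan([.42,-.3077,.0875],np.pi-.159); print(readout.get_state()["force"])
im,W,st=grab("wrist"); p=W.reshape(-1,3)
q=p[(p[:,0]>.3)&(p[:,0]<.41)&(p[:,1]>-.38)&(p[:,1]<-.22)&(p[:,2]>.099)&(p[:,2]<.116)]
if len(q): print("plate",cv2.minAreaRect((q[:,:2]*1000).astype(np.float32)),np.median(q[:,2]))
q=p[(p[:,0]>.3)&(p[:,0]<.41)&(p[:,1]>-.38)&(p[:,1]<-.22)&(p[:,2]>.052)&(p[:,2]<.075)]
print("rim z",np.percentile(q[:,2],[5,50,95]))
```

```text
dp tool [ 1.4 -1.1 13.7] rot deg [ 0.02 -0.11  0.04] t 11.32 tcp [ 0.4216 -0.3068  0.1012] rpy [ 3.1413e+00 -1.9000e-03  2.9833e+00]
[-0.94881833 -0.18273731 -2.59817979]
plate ((385.995849609375, -301.166259765625), (44.029197692871094, 51.71297073364258), 81.1612777709961) 0.1105554651783948
rim z [0.0618273  0.06311867 0.07302507]
```

>>> carry_out:
  commands:
    - {"dp":[0.0014,-0.0011,0.007],"rotation":[0,0,0]}
    - {"dp":[0,0,0.004],"rotation":[0,0,0]}
    - {"dp":[0,0,0.002],"rotation":[0,0,0]}
    - {"dp":[0,0,0.0],"rotation":[0,0,0]}

```text
t: 11.88
eef_pos: [0.421, -0.3082, 0.0889]
ee_rot: [-3.142, -0.0, 2.983]
force: [-0.3, 0.3, -3.2]
width: 0.0079
gripper_force: 45.0
```

>>> carry_out:
  commands:
    - {"dp":[0,0,0.001],"rotation":[0,0,0]}
    - {"dp":[0,0,0.001],"rotation":[0,0,0]}
    - {"dp":[0,0,0],"rotation":[0,0,0]}

```text
t: 12.25
eef_pos: [0.4211, -0.3082, 0.0873]
ee_rot: [-3.141, 0.0, 2.984]
force: [-0.5, 2.1, 1.0]
width: 0.0079
gripper_force: 45.0
```

>>> carry_out:
  commands:
    - {"dp":[0,0,0],"rotation":[0,0,0]}
    - {"dp":[0,0,0],"rotation":[0,0,0]}
    - {"dp":[0,0,0],"rotation":[0,0,0]}
    - {"dp":[0,0,-0.02],"rotation":[0,0,0]}
    - {"dp":[0,0,-0.04],"rotation":[0,0,0]}
    - {"dp":[0,0,-0.04],"rotation":[0,0,0]}
    - {"dp":[0,0,0],"rotation":[0,0,0]}
  grip: 0.03

```text
t: 13.12
eef_pos: [0.4228, -0.3089, 0.1903]
ee_rot: [-3.14, 0.006, 2.984]
force: [0.2, -0.5, -0.3]
width: 0.0301
gripper_force: 0.0
```

Run:
```python
from h import *
im,W,st=grab("wrist"); p=W.reshape(-1,3); np.save("w4.npy",W)
q=p[(p[:,0]>.3)&(p[:,0]<.46)&(p[:,1]>-.38)&(p[:,1]<-.22)&(p[:,2]>.091)&(p[:,2]<.103)]
k=cv2.kmeans(q[:,:2].astype(np.float32),2,None,(3,50,1e-5),5,0)
for i in(0,1):
    r=q[k[1].ravel()==i]; print(len(r),cv2.minAreaRect((r[:,:2]*1000).astype(np.float32)),np.median(r[:,2]))
print(st["eef_pos"],st["force"])
im,S,_=grab("scene")
ims,D,_=grab("side")
for n,C in(("scene",S),("side",D)):
    p=C.reshape(-1,3)
    s=lambda x0,x1,y0,y1,z0,z1:p[(p[:,0]>x0)&(p[:,0]<x1)&(p[:,1]>y0)&(p[:,1]<y1)&(p[:,2]>z0)&(p[:,2]<z1)]
    h=-.159; u=np.array([np.cos(h),np.sin(h)]); v=np.array([-u[1],u[0]]); o=np.array([.422,-.308])
    for l,z0,z1 in(("roof",.11,.119),("floor",.039,.046)):
        q=s(.5,.8,-.48,-.2,z0,z1); a=(q[:,:2]-o)@u; b=(q[:,:2]-o)@v
        print(n,l,len(q),"x",np.round(np.percentile(a,[1,99])*1000),"y",np.round(np.percentile(b,[1,99])*1000))
    q=s(.3,.6,-.45,-.2,.091,.102); print("plates",len(q))
save(im[150:350,180:480].repeat(2,0).repeat(2,1),"scene2.png")
```

```text
808 ((363.9228210449219, -299.0482177734375), (43.38508987426758, 7.601787567138672), 81.07343292236328) 0.09668623217561333
514 ((420.9344787597656, -307.9531555175781), (7.879011154174805, 33.399784088134766), 80.90142059326172) 0.09660375788280223
[ 0.42282075 -0.30892631  0.19032073] [ 0.18450822 -0.48202015 -0.33468972]
scene roof 784 x [136. 283.] y [-148.  148.]
scene floor 679 x [131. 270.] y [-138.   56.]
plates 125
side roof 491 x [141. 283.] y [-144.  148.]
side floor 299 x [142. 276.] y [-134.   58.]
plates 75
```

View pics/scene2.png

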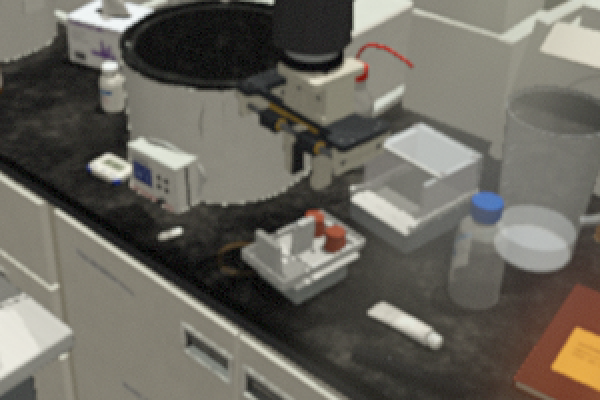

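The tray sits square on the stand with both stoppers in it and is let go. Next I'll turn the tool 90° for the tail plate.

>>> carry_out:
  commands:
    - {"dp":[0,0,0],"rotation":[0,0,-10]}
    - {"dp":[0,0,0],"rotation":[0,0,-10]}
    - {"dp":[0,0,0],"rotation":[0,0,-10]}
    - {"dp":[0,0,0],"rotation":[0,0,-10]}
    - {"dp":[0,0,0],"rotation":[0,0,-10]}
    - {"dp":[0,0,0],"rotation":[0,0,-10]}
    - {"dp":[0,0,0],"rotation":[0,0,-10]}
    - {"dp":[0,0,0],"rotation":[0,0,-10]}
  grip: 0.026

```text
t: 14.28
eef_pos: [0.4203, -0.3079, 0.1854]
ee_rot: [3.139, 0.0, -1.898]
force: [-0.6, -0.1, 0.1]
width: 0.0262
gripper_force: 0.0
```

>>> carry_out:
  commands:
    - {"dp":[0,0,0],"rotation":[0,0,-10]}
    - {"dp":[0,0,0],"rotation":[0,0,0]}
    - {"dp":[0,0,0],"rotation":[0,0,0]}

```text
t: 14.65
eef_pos: [0.4206, -0.3081, 0.1862]
ee_rot: [3.14, 0.0, -1.733]
force: [0.9, -0.0, -0.1]
width: 0.0262
gripper_force: 0.0
```

Run:
```python
from h import *
plan([.3641,-.2990,.14],-1.728)
print(readout.get_state()["q"])
```

```text
dp tool [ 0.2 57.2 46.3] rot deg [ 0.08  0.01 -0.29] t 14.65 tcp [ 0.4206 -0.3081  0.1862] rpy [ 3.1402e+00  2.0000e-04 -1.7330e+00]
[-2.55442829e-01  1.61930993e-01 -4.15956460e-01 -7.58796882e-05
 -9.94279247e-01  9.32502025e-02]
```

>>> carry_out:
  commands:
    - {"dp":[0,0.029,0.01],"rotation":[0,0,-0.3]}
    - {"dp":[0,0.0282,0.018],"rotation":[0,0,0]}
    - {"dp":[0,0,0.018],"rotation":[0,0,0]}
    - {"dp":[0,0,0],"rotation":[0,0,0]}

```text
t: 15.15
eef_pos: [0.3635, -0.299, 0.14]
ee_rot: [3.139, 0.0, -1.726]
force: [-0.1, 0.8, 0.5]
width: 0.026
gripper_force: 0.0
```

Run:
```python
from h import *
im,W,st=grab("wrist"); p=W.reshape(-1,3); save(im,"wrist5.png")
q=p[(p[:,0]>.3)&(p[:,0]<.39)&(p[:,1]>-.38)&(p[:,1]<-.22)&(p[:,2]>.092)&(p[:,2]<.102)]
print(len(q),cv2.minAreaRect((q[:,:2]*1000).astype(np.float32)) if len(q) else 0)
plan([.3641,-.2990,.091],-1.728,st)
```

```text
986 ((363.8720703125, -299.7232666015625), (43.94563674926758, 7.758899688720703), 81.4161376953125)
dp tool [-0.1 -0.7 49. ] rot deg [0.14 0.02 0.09] t 15.15 tcp [ 0.3635 -0.299   0.14  ] rpy [ 3.1392e+00  4.0000e-04 -1.7264e+00]
```

View pics/wrist5.png

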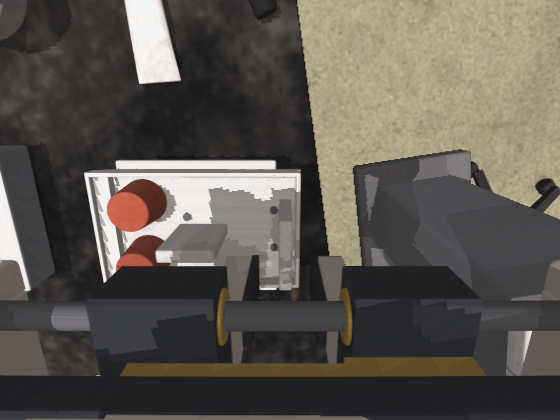

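The plate is centred between the jaws at (285,250), so I'll descend and grip.

>>> carry_out:
  commands:
    - {"dp":[0,0,0.025],"rotation":[0,0,0]}
    - {"dp":[0,0,0.018],"rotation":[0,0,0]}
    - {"dp":[0,0,0.006],"rotation":[0,0,0]}
    - {"dp":[0,0,0],"rotation":[0,0,0]}

```text
t: 15.7
eef_pos: [0.3649, -0.2994, 0.0923]
ee_rot: [3.142, -0.0, -1.724]
force: [0.0, -0.4, 1.3]
width: 0.0257
gripper_force: 0.0
```

>>> carry_out:
  commands:
    - {"dp":[0,0,0],"rotation":[0,0,0]}
    - {"dp":[0,0,0],"rotation":[0,0,0]}
    - {"dp":[0,0,0],"rotation":[0,0,0]}
    - {"dp":[0,0,0],"rotation":[0,0,0]}
  grip: 0
  force: 50

```text
t: 16.2
eef_pos: [0.3641, -0.2993, 0.0924]
ee_rot: [3.141, -0.0, -1.724]
force: [-2.9, 1.2, 5.8]
width: 0.0075
gripper_force: 50.0
```

Run:
```python
from h import *
st=readout.get_state()
h=-.159; u=np.array([np.cos(h),np.sin(h)])
plan(np.r_[st["eef_pos"][:2]+.1*u,st["eef_pos"][2]],-1.730,st); print(st["force"],st["moment"])
```

```text
dp tool [   0.6 -100.    -0. ] rot deg [ 0.02 -0.    0.34] t 16.2 tcp [ 0.3641 -0.2993  0.0924] rpy [ 3.1413e+00 -1.0000e-04 -1.7240e+00]
[-2.87152138  1.17488107  5.79938996] [ 0.52012441  1.0909411  -0.05627943]
```

>>> carry_out:
  commands:
    - {"dp":[0,-0.006,0],"rotation":[0,0,0.3]}
    - {"dp":[0,-0.01,0],"rotation":[0,0,0]}
    - {"dp":[0,-0.012,0],"rotation":[0,0,0]}
    - {"dp":[0,-0.012,0],"rotation":[0,0,0]}
    - {"dp":[0,-0.01,0],"rotation":[0,0,0]}
    - {"dp":[0,0,0],"rotation":[0,0,0]}
    - {"dp":[0,0,0],"rotation":[0,0,0]}

```text
t: 17.08
eef_pos: [0.4136, -0.3074, 0.0924]
ee_rot: [3.141, -0.0, -1.729]
force: [-2.8, -1.1, 4.7]
width: 0.0075
gripper_force: 50.0
```

```bash
cat > chk.py <<'E'
from h import *
st=readout.get_state()
h=-.159; u=np.array([np.cos(h),np.sin(h)]); v=np.array([-u[1],u[0]]); o=np.array([.422,-.308])
d=st["eef_pos"][:2]-o; print("tcp uv",np.round([d@u*1000,d@v*1000],1),"z",st["eef_pos"][2],"rpy",np.round(st["ee_rot"],4),"F",np.round(st["force"],1),"M",np.round(st["moment"],2),"t",st["t"])
im,S,_=grab("scene"); im2,D,_=grab("side")
for n,C in(("scene",S),("side",D)):
    p=C.reshape(-1,3); a=(p[:,:2]-o)@u; b=(p[:,:2]-o)@v
    A=np.abs(b)<.045
    for l,z0,z1,u0,u1 in(("stopper",.065,.08,.0,.28),("rim",.055,.062,-.1,.28),("roof",.110,.118,.15,.29)):
        m=(A if l!="roof" else np.abs(b)<.058)&(p[:,2]>z0)&(p[:,2]<z1)&(a>u0)&(a<u1)
        if m.sum()>5: print(n,l,m.sum(),"u",np.round(np.percentile(a[m],[1,50,99])*1000,1),"v",np.round(np.percentile(b[m],[1,50,99])*1000,1),"z",np.round(np.percentile(p[m,2],[5,95]),3))
    m=(p[:,2]>.035)&(p[:,2]<.046)&(np.abs(b)<.075)&(a>.1)&(a<.28); print(n,"bayfloor u",np.round(np.percentile(a[m],[0,2,50])*1000,1),"v",np.round(np.percentile(b[m],[1,99])*1000,1))
    # side walls of bay: everything between floor and roof
    m=(p[:,2]>.05)&(p[:,2]<.105)&(np.abs(b)<.09)&(a>.2)&(a<.26); print(n,"walls v",np.round(np.percentile(b[m],[1,10,50,90,99])*1000,1))
save(im[150:350,230:530].repeat(2,0).repeat(2,1),"sc_%d.png"%(st["t"]*10))
E
python3 chk.py
```

```text
tcp uv [-8.4 -0.7] z 0.09244806842845937 rpy [ 3.1413e+00 -4.0000e-04 -1.7290e+00] F [-2.8 -1.1  4.7] M [-0.22  1.04  0.07] t 17.075
scene stopper 177 u [ 7.1 79.2 98.7] v [-35.6 -10.1  22.6] z [0.066 0.079]
scene rim 255 u [-22.   53.7 121. ] v [-44.6 -23.6  39.6] z [0.055 0.061]
scene roof 728 u [185.8 233.8 282.8] v [-54.5  -2.   56.6] z [0.111 0.116]
scene bayfloor u [139.6 142.1 185.3] v [-55.3  55.4]
scene walls v [-56.6 -55.  -52.6  53.1  56. ]
side stopper 167 u [ 3.1 79.2 99.9] v [-38.3  -5.7  26.3] z [0.066 0.079]
side rim 172 u [-19.9  55.6 122.3] v [-44.8 -23.5  41. ] z [0.055 0.061]
side roof 461 u [192.7 236.7 284.5] v [-56.5  -5.6  55.8] z [0.111 0.115]
side bayfloor u [104.8 143.2 170. ] v [-58.6  56.5]
side walls v [-57.7 -55.1  49.2  54.2  56.9]
```

>>> carry_out:
  commands:
    - {"dp":[0,-0.006,0],"rotation":[0,0,0]}
    - {"dp":[0,-0.01,0],"rotation":[0,0,0]}
    - {"dp":[0,-0.011,0],"rotation":[0,0,0]}
    - {"dp":[0,-0.011,0],"rotation":[0,0,0]}
    - {"dp":[0,-0.008,0],"rotation":[0,0,0]}
    - {"dp":[0,-0.004,0],"rotation":[0,0,0]}
    - {"dp":[0,0,0],"rotation":[0,0,0]}

```text
t: 18.05
eef_pos: [0.4609, -0.315, 0.0925]
ee_rot: [3.137, -0.0, -1.729]
force: [-9.1, 2.2, 13.7]
width: 0.0075
gripper_force: 50.0
```

```bash
python3 chk.py | grep -v roof
```

```text
tcp uv [39.5 -0.7] z 0.09251604492187163 rpy [ 3.1372e+00 -2.0000e-04 -1.7292e+00] F [-9.1  2.2 13.7] M [0.56 3.64 0.01] t 18.05
scene stopper 214 u [ 17.3 122.3 146.2] v [-35.  -10.7  18.8] z [0.066 0.079]
scene rim 219 u [ 25.5  92.5 168.8] v [-44.1 -21.5  38.3] z [0.055 0.061]
scene bayfloor u [105.4 143.2 212.4] v [-55.4  53.6]
scene walls v [-56.9 -55.2 -53.4  50.1  53.7]
side stopper 210 u [ 19.3 124.3 150. ] v [-35.6  -9.   29. ] z [0.066 0.079]
side rim 171 u [ 28.3 100.  170.9] v [-44.8 -21.7  39.8] z [0.055 0.061]
side bayfloor u [105.6 120.6 194.1] v [-57.5  53.8]
side walls v [-58.2 -55.8  49.6  53.6  55.9]
```

>>> carry_out:
  commands:
    - {"dp":[0,0,-0.001],"rotation":[0,0,0]}
    - {"dp":[0,0,0],"rotation":[0,0,0]}

```text
t: 18.4
eef_pos: [0.4633, -0.3149, 0.0927]
ee_rot: [-3.141, 0.0, -1.729]
force: [-0.8, -0.0, -3.4]
width: 0.0075
gripper_force: 50.0
```

```bash
python3 chk.py | head -1
```

```text
tcp uv [41.9 -0.2] z 0.09268747629973662 rpy [-3.1415e+00  3.0000e-04 -1.7292e+00] F [-0.8 -0.  -3.4] M [0.17 0.1  0.01] t 18.4
```

>>> carry_out:
  commands:
    - {"dp":[0,-0.005,0],"rotation":[0,0,0]}
    - {"dp":[0,-0.009,0],"rotation":[0,0,0]}
    - {"dp":[0,-0.01,0],"rotation":[0,0,0]}
    - {"dp":[0,-0.009,0],"rotation":[0,0,0]}
    - {"dp":[0,-0.006,0.0005],"rotation":[0,0,0]}
    - {"dp":[0,-0.005,0.0005],"rotation":[0,0,0]}
    - {"dp":[0,0,0],"rotation":[0,0,0]}

```text
t: 19.38
eef_pos: [0.5069, -0.3219, 0.0918]
ee_rot: [3.141, 0.0, -1.729]
force: [-0.2, 1.1, -3.3]
width: 0.0074
gripper_force: 50.0
```

```bash
python3 chk.py |grep -v roof
```

```text
tcp uv [86.  -0.3] z 0.09177757095945117 rpy [ 3.1414  0.     -1.729 ] F [-0.2  1.1 -3.3] M [ 0.12  0.06 -0.02] t 19.375
scene stopper 205 u [ 63.9 157.9 192.2] v [-35.6 -10.2  20. ] z [0.066 0.079]
scene rim 170 u [ 72.8 125.2 214.3] v [-43.9 -18.8  39.4] z [0.055 0.061]
scene bayfloor u [114.4 141.4 237.1] v [-56.7  53.3]
scene walls v [-56.4 -55.2 -53.3  27.   53.7]
side stopper 175 u [ 66.4 147.7 196. ] v [-32.3  -6.1  26.4] z [0.066 0.079]
side rim 118 u [ 75.2 131.  215.7] v [-44.8  -8.   40. ] z [0.055 0.061]
side bayfloor u [103.4 105.8 161.6] v [-59.2  15.7]
side walls v [-57.9 -55.4  48.3  54.2  55.8]
```

>>> carry_out:
  commands:
    - {"dp":[0,-0.005,0.0005],"rotation":[0,0,0]}
    - {"dp":[0,-0.009,0.0005],"rotation":[0,0,0]}
    - {"dp":[0,-0.01,0],"rotation":[0,0,0]}
    - {"dp":[0,-0.008,0],"rotation":[0,0,0]}
    - {"dp":[0,-0.006,0],"rotation":[0,0,0]}
    - {"dp":[0,0,0],"rotation":[0,0,0]}

```text
t: 20.23
eef_pos: [0.5446, -0.328, 0.0908]
ee_rot: [3.141, -0.0, -1.729]
force: [0.2, -0.2, -3.4]
width: 0.0077
gripper_force: 50.0
```

>>> carry_out:
  commands:
    - {"dp":[0,-0.004,0.0003],"rotation":[0,0,0]}
    - {"dp":[0,-0.003,0],"rotation":[0,0,0]}
    - {"dp":[0,-0.002,0],"rotation":[0,0,0]}
    - {"dp":[0,0,0],"rotation":[0,0,0]}

```text
t: 20.72
eef_pos: [0.5532, -0.3294, 0.0907]
ee_rot: [-3.141, -0.0, -1.729]
force: [-0.4, -0.3, -1.6]
width: 0.0075
gripper_force: 50.0
```

>>> carry_out:
  commands:
    - {"dp":[0,-0.002,0],"rotation":[0,0,0]}
    - {"dp":[0,-0.001,0],"rotation":[0,0,0]}
    - {"dp":[0,0,0],"rotation":[0,0,0]}

```text
t: 21.1
eef_pos: [0.5562, -0.3299, 0.0907]
ee_rot: [-3.141, -0.0, -1.729]
force: [0.4, -0.3, -3.2]
width: 0.0077
gripper_force: 50.0
```

>>> carry_out:
  commands:
    - {"dp":[0,-0.0015,0],"rotation":[0,0,0]}
    - {"dp":[0,-0.001,0],"rotation":[0,0,0]}
    - {"dp":[0,0,0],"rotation":[0,0,0]}

```text
t: 21.48
eef_pos: [0.5587, -0.3303, 0.0907]
ee_rot: [-3.141, -0.0, -1.729]
force: [-0.1, -0.4, -3.1]
width: 0.0078
gripper_force: 50.0
```

>>> carry_out:
  commands:
    - {"dp":[0,-0.0015,0],"rotation":[0,0,0]}
    - {"dp":[0,-0.001,0],"rotation":[0,0,0]}
    - {"dp":[0,0,0],"rotation":[0,0,0]}

```text
t: 21.85
eef_pos: [0.5612, -0.3306, 0.0907]
ee_rot: [-3.141, -0.0, -1.729]
force: [-0.4, -0.2, -2.5]
width: 0.0077
gripper_force: 50.0
```

```bash
python3 chk.py; ls pics
```

```text
tcp uv [141.   -0.3] z 0.09067696357112193 rpy [-3.1414 -0.     -1.7291] F [-0.4 -0.2 -2.5] M [0.08 0.03 0.03] t 21.85
scene stopper 113 u [117.9 143.7 239.2] v [-23.1  -4.9   8.9] z [0.066 0.079]
scene rim 100 u [127.  136.  241.6] v [-44.4  -6.7  38.5] z [0.055 0.062]
scene roof 327 u [181.6 234.7 284.5] v [-55.4 -33.1  21.3] z [0.111 0.116]
scene bayfloor u [127.4 129.2 176.4] v [-56.9  56.4]
scene walls v [-56.9 -55.3 -53.2   2.2  15.1]
side stopper 78 u [121.9 140.5 204.6] v [-24.7 -10.6  12. ] z [0.067 0.079]
side rim 56 u [130.8 138.5 203.1] v [-43.7  -7.3  39.6] z [0.055 0.061]
side roof 330 u [153.  235.4 284.3] v [-56.6 -21.   45.8] z [0.111 0.115]
side bayfloor u [131.1 131.3 164.9] v [-58.8  41.5]
side walls v [-57.6 -55.6 -49.9  53.3  56.5]
sc_170.png
sc_180.png
sc_184.png
sc_193.png
sc_218.png
scene0.png
scene1.png
scene2.png
side0.png
wrist0.png
wrist1.png
wrist2.png
wrist3.png
wrist5.png
```

>>> carry_out:
  commands:
    - {"dp":[0,-0.0015,0],"rotation":[0,0,0]}
    - {"dp":[0,-0.001,0],"rotation":[0,0,0]}
    - {"dp":[0,-0.001,0],"rotation":[0,0,0]}
    - {"dp":[0,0,0],"rotation":[0,0,0]}

```text
t: 22.45
eef_pos: [0.5643, -0.3312, 0.0906]
ee_rot: [3.141, -0.0, -1.729]
force: [-1.5, -0.1, -1.2]
width: 0.0077
gripper_force: 50.0
```

>>> carry_out:
  commands:
    - {"dp":[0,-0.001,0],"rotation":[0,0,0]}
    - {"dp":[0,-0.001,0],"rotation":[0,0,0]}
    - {"dp":[0,0,0],"rotation":[0,0,0]}

```text
t: 22.82
eef_pos: [0.5644, -0.3313, 0.0906]
ee_rot: [3.138, 0.0, -1.729]
force: [-8.6, 0.8, 3.4]
width: 0.0079
gripper_force: 50.0
```

Wall contact: the TCP has stopped and the force has risen to -8.6 N. I'll relax, release and lift straight up.

>>> carry_out:
  commands:
    - {"dp":[0,0.0015,0],"rotation":[0,0,0]}
    - {"dp":[0,0,0],"rotation":[0,0,0]}

```text
t: 23.08
eef_pos: [0.5643, -0.3312, 0.0906]
ee_rot: [3.141, 0.0, -1.729]
force: [-5.1, -0.2, -0.2]
width: 0.0075
gripper_force: 50.0
```

>>> carry_out:
  commands:
    - {"dp":[0,0,0],"rotation":[0,0,0]}
    - {"dp":[0,0,0],"rotation":[0,0,0]}
    - {"dp":[0,0,0],"rotation":[0,0,0]}
    - {"dp":[0,0,-0.01],"rotation":[0,0,0]}
    - {"dp":[0,0,-0.03],"rotation":[0,0,0]}
    - {"dp":[0,0,-0.04],"rotation":[0,0,0]}
    - {"dp":[0,0,-0.04],"rotation":[0,0,0]}
    - {"dp":[0,0,0],"rotation":[0,0,0]}
  grip: 0.024

```text
t: 24.08
eef_pos: [0.5669, -0.3321, 0.2158]
ee_rot: [-3.134, -0.002, -1.729]
force: [-0.2, -0.0, -0.5]
width: 0.0242
gripper_force: 0.0
```

```bash
python3 - <<'E'
from h import *
im,W,st=grab("wrist"); p=W.reshape(-1,3); save(im,"wrist6.png")
q=p[(p[:,0]>.5)&(p[:,0]<.60)&(p[:,1]>-.38)&(p[:,1]<-.28)&(p[:,2]>.090)&(p[:,2]<.1)]
print(len(q),cv2.minAreaRect((q[:,:2]*1000).astype(np.float32)),np.percentile(q[:,2],[5,50,95]))
print(st["eef_pos"],st["force"],st["width"],st["t"])
E
python3 chk.py | grep -E "stopper|rim"
```

```text
528 ((564.9073486328125, -331.9663391113281), (43.48219680786133, 7.373050689697266), 81.22765350341797) [0.09332832 0.09465552 0.09588673]
[ 0.56691719 -0.33211528  0.21576175] [-0.23666486 -0.02145368 -0.5288598 ] 0.024227396224666655 24.075
scene stopper 111 u [136.5 144.9 237.4] v [-22.8  -3.3  23.4] z [0.065 0.079]
scene rim 113 u [129.1 141.4 243.9] v [-43.7  -2.6  41.6] z [0.055 0.061]
side stopper 58 u [138.3 143.2 212.4] v [-27.5  -4.3  18. ] z [0.066 0.078]
side rim 64 u [132.9 142.2 200.8] v [-43.9  -5.7  40.5] z [0.055 0.061]
```

View pics/wrist6.png

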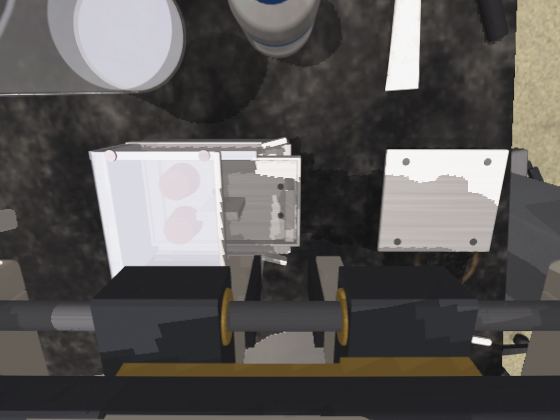

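The wrist view shows the tray in the bay with both stoppers visible under the roof (180,180–225) and the plate at (285,205). The plate top is at 95 mm, as expected, so the tray is lying on the bay floor. It's home and released.

```bash
python3 -c "
from station import arm; print(arm.job_done())"
```

```text
the job is handed in; nothing more can be done
None
```

The tray was set on the stand and let go, then slid across the gap until it touched the back wall and released, with both stoppers still in it. I handed the job in at about 24 s, but the system gave no verdict back.

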